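# Take the air filter off the bench outlet

## Robot

A 6-joint arm with a two-finger parallel gripper is mounted at the origin on the work surface. World frame = base frame: x ahead of the robot, y to its left, z up, the work surface at z = 0. Lengths are in mm, angles in rad, forces in N, time in s.
With the tool pointing down it reaches from about 275 to 750 mm from the base axis. Payload 10.2 kg.
Tool frame: the origin (TCP) lies at the very end of the fingers, on their centre line; the grasp point (between the pads) lies 19 mm behind it; z points along the fingers, y is the direction in which the jaws open and shut (so a half turn about z gives the same grasp; the last joint's range is limited). The gripper opens to 85 mm and grips with 20 to 120 N. Pads are 22 mm wide; open, the fingers measure 114 mm over their backs; the gripper's body (76 mm by 85 mm) begins 54 mm behind the grasp point. The pads swing forward as they close: fully open they stand 13 mm farther back than shut.
Start: joints at [-1.522, 0.313, 1.498, -0, 1.331, -0.223], TCP at [140.931, -505.737, 231.294] pointing down, gripper open.
Joint ranges: [-2.94, 2.94], [-0.97, 2.17], [0.19, 2.56], [-1.23, 4.37], [0.02, 3.11], [-2.88, 2.88]. Speed limits (rad/s): [2.39, 2.39, 3.01, 3.14, 3.14, 3.14].

## Interface

Orientations are given as a unit quaternion [w, x, y, z].
In Python, from rig import ctrl, eyes, order gives the robot as it stands.
- The arm moves only by the tool move_arm, never from a script. Its argument "deltas" is a list of rows, each a list of 6 numbers: the shift along the tool's x, y, z in cm, then the turn, a rotation vector about the tool's x, y, z in degrees. A call has exactly 10 rows; each row shifts and turns the commanded pose from where the row before left it, along the tool's axes as they then stand; what a row does not reach is not made up. A row lasts 1/10 s, in which the tool goes at most 50 mm and 8.59 degrees, less where a joint would pass 70% of its speed; a pose out of reach is approached as far as the arm can. A call is refused whole if a number of a shift passes 5 or a number of a turn 8.59, either way. A call with a gripper value outside its range is refused whole. "grip" is the finger opening in cm, from 0 to 8.54, set as the call begins (left out, the last holds). The fingers move at their own pace and stop on an object; "newtons" is the grip in N (left out, the last holds). Time passes only in rows, so rows that do not move let the fingers close, or fill a call up. It gives the time, the measured TCP pose, the force and the opening at its end, in the units of the state.
- ctrl.sense(): the state, without advancing time (a new reading comes with each control period).
- eyes.capture(name): name is "side" or "top" or "wrist"; returns the picture (480x640x3 uint8, blue, green, red); there is no depth.
- eyes.camera_params(name): a dict with "K" (3x3 intrinsics, pixels), "camera_from_world" (4x4, takes a point from world to camera coordinates). Camera axes: x right, y down, z forward; pixel columns grow to the right and rows downward; lengths in mm; the calibration is good to about 2 mm. The wrist camera is an equidistant fisheye: a pixel r from the principal point sees the ray r / f radians off the axis. A picture is of the moment at which its call begins: read the wrist's pose just before it. camera_params takes no time and is no camera call; for the wrist camera it gives the pose at the moment of the call.
- order.finish_job(): hands the job in, once; it reports no verdict.
The state is a dict: "time_s": time; "joints": joint angles; "dq": joint speeds; "tau": joint torques, N m; "eef_pos": TCP position; "ee_rot": TCP orientation; "force": force on the tool from outside, world axes, zero at the start; "wrist_torque": the same for the moment, N m; "grip_width": opening from 0.0 (shut) to 1.0 (fully open).
Only numpy, scipy, OpenCV 4.12 (cv2) and the standard library are available. Lean on these libraries where they do the work, as an engineer would, in place of code of your own. Each camera call takes 0.05 s, during which the arm holds its last target.

## Task

Take the used air filter, the long one with the white canister, off its bench air outlet: pull the coupling's sprung sleeve right back to unlock it, then draw the filter straight out so that the sleeve snaps fully forward again. Lay the filter down gently, flat on the floor of the steel tray, and let go; do not drop it, do not pull the other outlet's sleeve, and do not shift the other things on the bench.

Things in the scene. Friction and masses are not known exactly. Their poses are not given: they have to be found in the camera images.
- outlet: Air outlet carrying the filter: white block, 60 mm deep, 90 wide, 110 high (low gauge on top to 120), fixed to the bench. Origin on the bench under the middle of its front face; x points level out of that face along the coupling, z up. Coupling axis along x at z = 80 mm; brass coupling body 28 mm thick from x = 0 to its mouth at x = 70 mm.
- mouth (a point): Centre of the mouth of that outlet's coupling, at outlet x = 70, z = 80 mm; axes as the outlet (x outwards). The bore is 21.6 mm wide. When the nipple (the tip 50 mm inside when locked) is unlocked, a weak spring moves the filter 16 mm out in about half a second and it stays hanging in the bore (drooping: canister centre 10 mm low, end 15); it must be drawn 34 mm more to be clear.
- sleeve (a joint): Retraction of that coupling's sprung sleeve in m: 0 fully forward (rest), 0.0135 fully back, towards the block. Spring 4 N at 0, 8.5 N at 0.0135. From about 0.0115 the filter is unlocked and pops 16 mm out. If then let go, the sleeve stays at about 0.009 until the nipple is drawn out, when it snaps to 0. Let go too soon, it locks again.
- sleeve_mid (a point): Middle of the knurled steel sleeve's grip, on the coupling axis, moving with it (outlet x = 42, z = 80 mm when forward); axes as the outlet. Grip 36 mm in diameter, 32 mm long (16 either way); ahead of it a rim 44 mm in diameter, 8 mm long. When forward, its rear edge is 26 mm from the block, its front face 38 mm from the filter's near cap.
- filter: Filter to take off (0.16 kg), with the white canister, plugged into the coupling (droops: its centre 4 mm low, its end 6). Origin: canister centre, on the axis; x along the axis away from the nipple (as the outlet's x while plugged). Canister 40 mm in diameter, x = -35 to 35; a grey six-sided cap 10 mm long, 44 mm across flats, at each end. Lying on its caps its axis is 22 mm up.
- filter_tip (a point): Tip of the filter's steel nipple, at filter x = -129 mm on the axis. The nipple, 20 mm in diameter, runs from here to the cap at x = -45, with a groove 12 mm thick at x = -99.5 to -90.
- filter_end (a point): Centre of the filter's other cap's face, at filter x = 45 mm, 174 mm from the tip (a small boss stands 6 mm out of it).
- tray: Shallow open steel tray fixed on the bench, 250 mm (its x) by 160 mm (its y) outside, 24 mm high, walls and floor 3 mm thick (inside 244 x 154 mm); a rim lip 12 mm wide at each short end. Origin at the centre of its underside on the bench, z up.
- capped_outlet: A second, like outlet (same sizes, origin and axes), whose coupling holds a short steel blanking plug ending at x = 104 mm, 30 mm in diameter. Leave it alone.
- capped_sleeve (a joint): Retraction of the second outlet's sleeve in m, 0 = forward. Leave it alone.
- well_plate: Clear multi-well plate, 127 x 85 x 16 mm, lying flat; origin at the centre of its underside. Leave it alone.
- petri_dishes: Two stacked petri dishes, 90 mm across, 31 mm high together; origin at the centre of the underside. Leave them alone.
- reagent_bottle: Capped glass bottle with a blue cap, 86 mm across, 170 mm high; origin at the centre of its underside. Leave it alone.
- sample_jar: Amber jar with a white lid, 60 mm across, 90 mm high; origin at the centre of its underside. Leave it alone.
- spray_bottle: Green bottle, 64 mm across, 210 mm high; origin at the centre of its underside. Leave it alone.
- pen: White pen, 130 x 12 x 12 mm, lying; origin at the centre of its underside. Leave it alone.
Not all that is in view belongs to the job. What is shaped like the outlet but orange is not meant.

How it is judged:
By the outcome, as a careful person would: the job done as asked, in the order asked, and still so for the second after the job is handed in, with the robot touching nothing.
It also fails if it takes over 48 s, if anything falls off the work surface, if the arm or the gripper's body presses on something with over 40 N, if the wrist force passes 120 N, or if a joint passes its speed limit or range.

## Working session

There is one attempt and no reset: what is moved stays moved. The work goes in short steps, Python scripts to look and compute and a tool call to move; the robot and the scene stay as the last step left them, time stands still between calls to the robot, and variables do not carry over. Pictures are saved under pics/ and viewed, and the job is handed in when it is done.

Besides the shell and the picture viewer there is one more tool, called as name([rows], argument=value, ...), one row to a line, values as JSON. move_arm: Moves the arm, as the interface text tells. Its arguments: {"type":"object","properties":{"deltas":{"type":"array"},"grip":{"type":"number"},"newtons":{"type":"number"}},"required":["deltas"]}

```bash
ls; mkdir -p pics; python3 - <<'E'
from rig import ctrl, eyes, order
import cv2,numpy as np
np.set_printoptions(precision=4,suppress=True)
for n in ["side","top","wrist"]:
    p=eyes.camera_params(n); print(n,p["K"],p["camera_from_world"])
    cv2.imwrite(f"pics/{n}0.png",eyes.capture(n))
print(ctrl.sense())
E
```

```text
pics
side [[482.5019   0.     327.4761]
 [  0.     482.5019 229.6392]
 [  0.       0.       1.    ]] [[  -0.9979   -0.0638   -0.0066  571.5574]
 [  -0.0251    0.484    -0.8747   44.7907]
 [   0.0591   -0.8727   -0.4846 1167.3789]
 [   0.        0.        0.        1.    ]]
top [[527.1109   0.     316.4296]
 [  0.     527.1109 236.4804]
 [  0.       0.       1.    ]] [[   0.0074   -0.9999    0.0116   38.9527]
 [  -0.9893   -0.009    -0.1453  567.3557]
 [   0.1454   -0.0104   -0.9893 1124.6547]
 [   0.        0.        0.        1.    ]]
wrist [[371.6483   0.     318.2213]
 [  0.     371.6483 242.583 ]
 [  0.       0.       1.    ]] [[   0.2689   -0.9632   -0.0019 -525.2779]
 [  -0.9293   -0.26      0.2622  -35.6813]
 [  -0.253    -0.0688   -0.965   379.5436]
 [   0.        0.        0.        1.    ]]
{'time_s': 0.15, 'joints': array([-1.5224,  0.3133,  1.4982,  0.    ,  1.331 , -0.2234]), 'dq': array([-0.    , -0.0008, -0.0038, -0.0009, -0.0005, -0.0022]), 'tau': array([  0.001 , -41.2365, -25.9797,  -0.0001,   0.0032,   0.    ]), 'eef_pos': array([ 140.9217, -505.5412,  230.8742]), 'ee_rot': array([-0.0005,  0.9908,  0.1355,  0.    ]), 'force': array([-0.3802, -0.3973,  0.8242]), 'wrist_torque': array([ 0.0253, -0.0056,  0.0315]), 'grip_width': 1.0016525902885507}
```

View pics/side0.png

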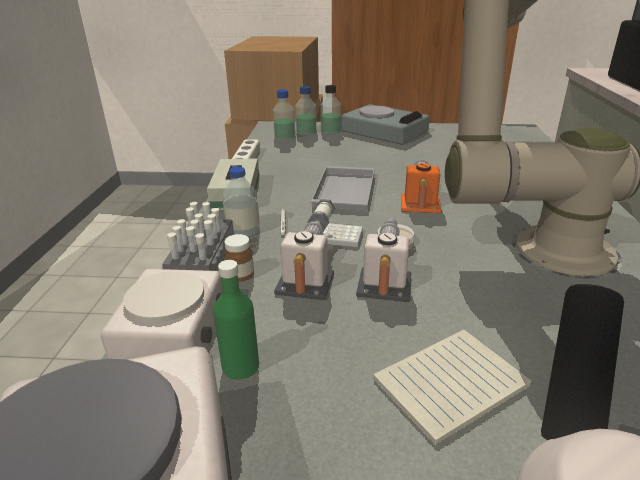

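View pics/top0.png

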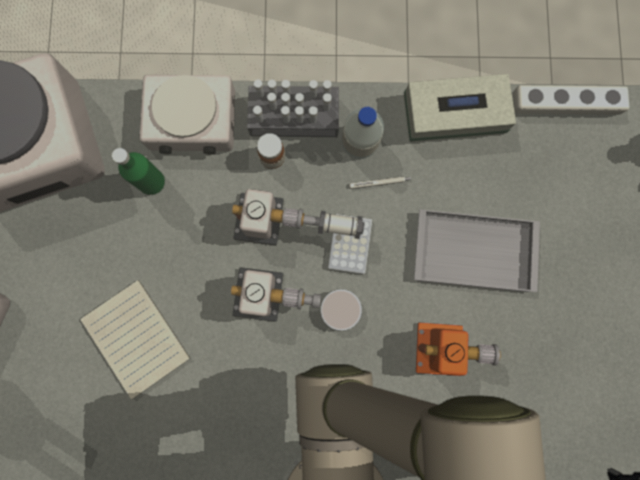

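View pics/wrist0.png

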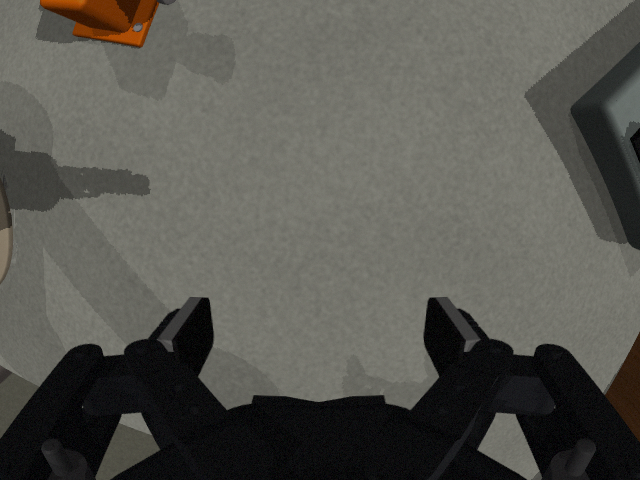

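```bash
python3 - <<'E'
import cv2
a=cv2.imread("pics/top0.png")[170:340,220:380]
cv2.imwrite("pics/t0z.png",cv2.resize(a,None,fx=3.5,fy=3.5,interpolation=cv2.INTER_CUBIC))
a=cv2.imread("pics/side0.png")[190:310,260:420]
cv2.imwrite("pics/s0z.png",cv2.resize(a,None,fx=5,fy=5,interpolation=cv2.INTER_CUBIC))
E
```

```text
(no output)
```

View pics/t0z.png

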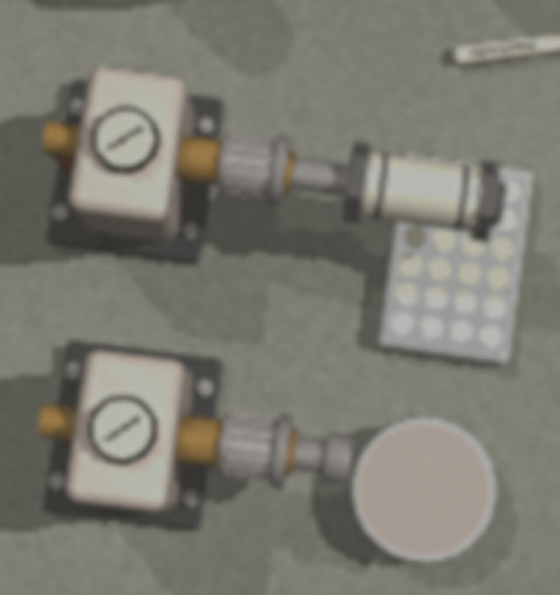

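View pics/s0z.png

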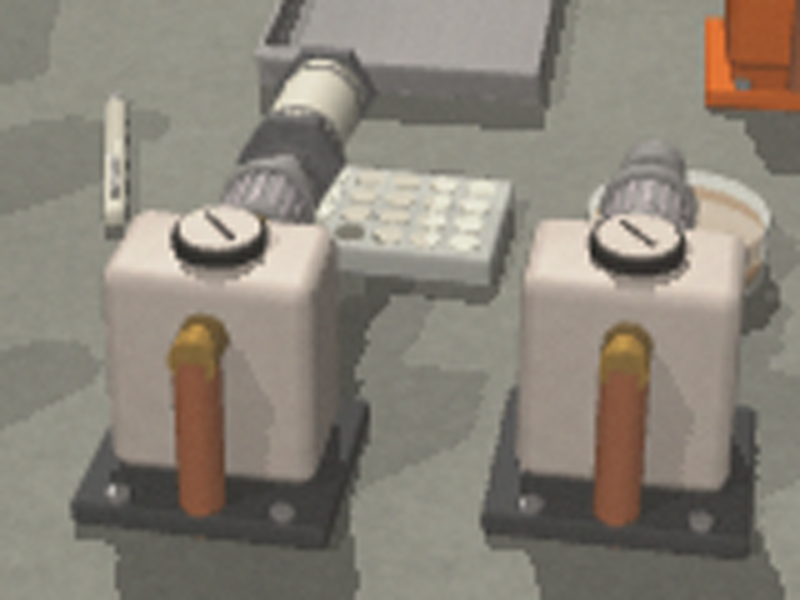

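```bash
cat > h.py <<'E'
from rig import ctrl, eyes, order
import cv2,numpy as np
from scipy.spatial.transform import Rotation as R
np.set_printoptions(precision=3,suppress=True)
def ray(P,uv,fish=False):
    K=P["K"];T=np.array(P["camera_from_world"]);u=(uv[0]-K[0][2])/K[0][0];v=(uv[1]-K[1][2])/K[1][1]
    if fish:
        r=np.hypot(u,v); d=np.array([u/r*np.sin(r),v/r*np.sin(r),np.cos(r)])
    else: d=np.array([u,v,1.])
    Rm=T[:3,:3]; o=-Rm.T@T[:3,3]; d=Rm.T@d; return o,d/np.linalg.norm(d)
def onz(P,uv,z,fish=False):
    o,d=ray(P,uv,fish); return o+d*(z-o[2])/d[2]
def tri(rays):
    A=np.zeros((3,3));b=np.zeros(3)
    for o,d in rays:
        M=np.eye(3)-np.outer(d,d);A+=M;b+=M@o
    p=np.linalg.solve(A,b); return p,[np.linalg.norm((np.eye(3)-np.outer(d,d))@(p-o)) for o,d in rays]
def tool():
    s=ctrl.sense(); q=s["ee_rot"]; return s["eef_pos"],R.from_quat([q[1],q[2],q[3],q[0]])
E
python3 - <<'E'
from h import *
P=eyes.camera_params("top");S=eyes.camera_params("side")
f=lambda a:(a[0]/3.5+220-.36,a[1]/3.5+170-.36)
g=lambda a:(a[0]/5+260-.4,a[1]/5+190-.4)
for n,a,z in [("brass",(198,159),80),("slv_mid",(247,165),80),("rim",(283,167),80),("ncap",(357,183),78),("can",(423,191),76),("fcap",(490,201),74),("gauge",(124,138),120),("cgauge",(122,429),120),("crim",(283,446),80),("bcap L top",(127,68),110)]:
    print(n,onz(P,f(a),z))
for n,a,b in [("gauge",(124,138),(219,233)),("can",(423,191),(322,98)),("cgauge",(122,429),(637,238))]:
    print(n,tri([ray(P,f(a)),ray(S,g(b))]))
for n,uv,z in [("tl",(422,212),24),("tr",(538,217),24),("bl",(417,288),24),("br",(537,293),24)]: print(n,onz(P,uv,z))
E
```

```text
brass [607.025 130.768  80.   ]
slv_mid [603.568 100.654  80.   ]
rim [602.531  78.553  80.   ]
ncap [593.343  33.029  78.   ]
can [589.08   -7.659  76.   ]
fcap [583.559 -49.085  74.   ]
gauge [611.737 172.116 120.   ]
cgauge [440.152 169.108 120.   ]
crim [432.341  76.551  80.   ]
bcap L top [656.617 172.437 110.   ]
gauge (array([611.859, 172.739, 113.936]), [np.float64(1.066040049692088), np.float64(1.0660400496923652)])
can (array([584.006,  -6.937,  87.644]), [np.float64(3.0360358491343824), np.float64(3.036035849134525)])
cgauge (array([439.576, 169.72 , 114.851]), [np.float64(0.7833817760434866), np.float64(0.7833817760434556)])
tl [ 627.774 -195.342   24.   ]
tr [ 618.768 -458.845   24.   ]
bl [ 456.08  -180.485   24.   ]
br [ 447.132 -447.347   24.   ]
```

```bash
cat >> h.py <<'E'
from scipy.linalg import logm
def pose(p,Rm):
    T=np.eye(4);T[:3,:3]=Rm.as_matrix();T[:3,3]=p;return T
def twist(p,Rm,n,start=None):
    T0=start if start is not None else pose(*tool()); D=np.linalg.inv(T0)@pose(p,Rm)
    L=np.real(logm(D))/n
    return np.round(np.r_[L[:3,3]/10,np.degrees([L[2,1],L[0,2],L[1,0]])],3)
def down(deg,tilt=0):
    # tool z down, tool y at angle deg in world xy ; tilt about tool y (deg)
    y=np.array([np.cos(np.radians(deg)),np.sin(np.radians(deg)),0]);z=np.array([0,0,-1.]);x=np.cross(y,z)
    return R.from_matrix(np.c_[x,y,z])*R.from_euler('y',tilt,degrees=True)
E
python3 - <<'E'
from h import *
P=eyes.camera_params("wrist");T=np.array(P["camera_from_world"])
Tw=np.linalg.inv(T); print(np.linalg.inv(pose(*tool()))@Tw)
print(twist([590,60,230],down(-6.3),20))
E
```

```text
[[   0.      -0.965   -0.262   65.325]
 [   1.       0.001   -0.001    1.019]
 [   0.001   -0.262    0.965 -143.817]
 [   0.       0.       0.       1.   ]]
[ 3.83  -0.128  0.005 -0.002 -0.002 -3.406]
```

move_arm([
  [3.83,-0.13,0,0,0,-3.4],
  [3.83,-0.13,0,0,0,-3.4],
  [3.83,-0.13,0,0,0,-3.4],
  [3.83,-0.13,0,0,0,-3.4],
  [3.83,-0.13,0,0,0,-3.4],
  [3.83,-0.13,0,0,0,-3.4],
  [3.83,-0.13,0,0,0,-3.4],
  [3.83,-0.13,0,0,0,-3.4],
  [3.83,-0.13,0,0,0,-3.4],
  [3.83,-0.13,0,0,0,-3.4],
], grip=8.5)

```text
time_s: 1.15
eef_pos: [459.3, -299.8, 231.0]
ee_rot: [-0.0, 0.907, 0.42, -0.0]
force: [0.3, -0.7, 0.2]
grip_width: 0.995
```

move_arm([
  [3.83,-0.13,0,0,0,-3.4],
  [3.83,-0.13,0,0,0,-3.4],
  [3.83,-0.13,0,0,0,-3.4],
  [3.83,-0.13,0,0,0,-3.4],
  [3.83,-0.13,0,0,0,-3.4],
  [3.83,-0.13,0,0,0,-3.4],
  [3.83,-0.13,0,0,0,-3.4],
  [3.83,-0.13,0,0,0,-3.4],
  [3.83,-0.13,0,0,0,-3.4],
  [3.83,-0.13,0,0,0,-3.4],
])

```text
time_s: 2.15
eef_pos: [607.1, 47.7, 230.9]
ee_rot: [-0.0, 0.745, 0.667, -0.0]
force: [0.4, -0.0, 1.1]
grip_width: 0.989
```

```bash
python3 - <<'E'
from h import *
import pickle
P=eyes.camera_params("wrist");I=eyes.capture("wrist");print(tool()[0],tool()[1].as_matrix(),ctrl.sense()["time_s"])
pickle.dump(P,open("w1.pkl","wb"));cv2.imwrite("pics/w1.png",I)
E
```

```text
[607.139  53.014 230.915] [[ 0.102  0.995 -0.   ]
 [ 0.995 -0.102  0.002]
 [ 0.002 -0.001 -1.   ]] 2.2
```

View pics/w1.png

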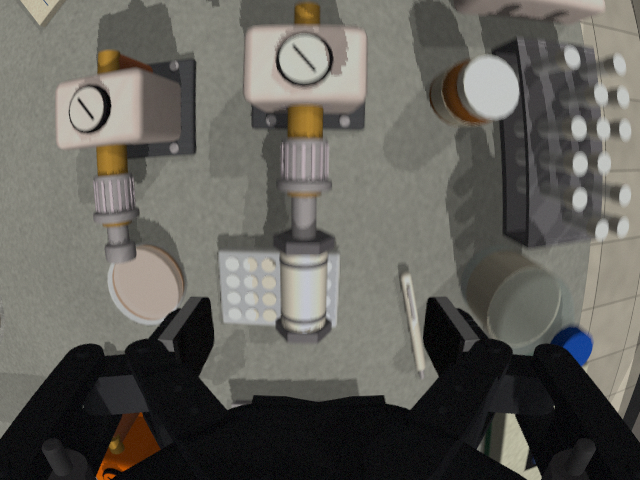

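```bash
python3 - <<'E'
import cv2
a=cv2.imread("pics/w1.png")[90:350,240:370]
cv2.imwrite("pics/w1z.png",cv2.resize(a,None,fx=3,fy=3,interpolation=cv2.INTER_CUBIC)[:600])
E
```

```text
(no output)
```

View pics/w1z.png

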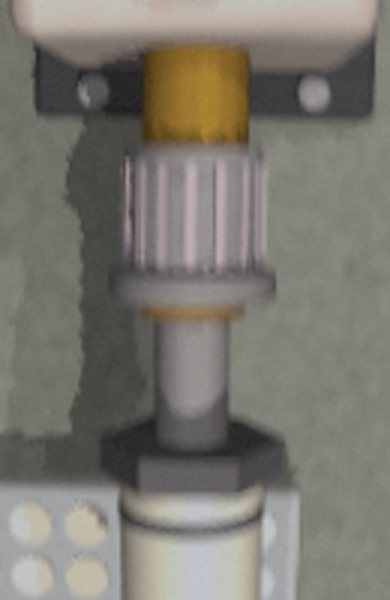

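```bash
python3 - <<'E'
from h import *
import pickle
P=pickle.load(open("w1.pkl","rb"))
f=lambda a:(a[0]/3+240-.33,a[1]/3+90-.33)
for n,a,z in [("brass",(195.5,100),80),("slv",(194.5,205),80),("rim",(192,290),80),("nip",(192,390),79),("ncapedge L",(102,465),77),("ncapR",(286,465),77),("sl rearL",(121,156),80),("sl rearR",(268,156),80),("sl frontL",(121,271),80),("rimfL",(112,300),80),("rimfR",(273,300),80),("block front top?",(195,45),94)]:
    print(n,onz(P,f(a),z,True))
print("fcap",onz(P,(304,333),74,True))
print("gauge",onz(P,(304,60),120,True),onz(P,(90,109),120,True))
# two-view height
T=eyes.camera_params("top")
for n,a,b in [("gauge",(304,60),(255,209.1)),("rim",(304,185.5),(300.5,217.3)),("sleeve",(304.8,158),(290.3,216.9)),]:
    print(n,tri([ray(P,a,True),ray(T,b)]))
E
```

```text
brass [604.993 130.253  80.   ]
slv [601.62  102.669  80.   ]
rim [598.378  80.273  80.   ]
nip [595.151  53.113  79.   ]
ncapedge L [567.544  34.372  77.   ]
ncapR [618.419  28.799  77.   ]
sl rearL [583.934 117.896  80.   ]
sl rearR [622.162 113.442  80.   ]
sl frontL [580.227  87.528  80.   ]
rimfL [576.851  80.091  80.   ]
rimfR [619.449  75.257  80.   ]
block front top? [606.819 143.288  94.   ]
fcap [582.293 -52.754  74.   ]
gauge [610.415 171.835 120.   ] [443.045 168.776 120.   ]
gauge (array([610.702, 171.448, 123.537]), [np.float64(0.4897349990662352), np.float64(0.4897349990662443)])
rim (array([600.089,  80.097,  88.663]), [np.float64(1.9729984791051793), np.float64(1.9729984791053017)])
sleeve (array([602.365, 101.542,  82.985]), [np.float64(1.2657523230471168), np.float64(1.2657523230471868)])
```

```bash
python3 - <<'E'
from h import *
print(tool()[0],twist([601.6,100.6,115],down(-6.8),10), ctrl.sense()["joints"])
E
```

```text
[607.139  53.014 230.915] [ 0.466 -0.107  1.16  -0.004 -0.013  0.093] [-0.106  0.503  1.222  0.002  1.417 -0.004]
```

move_arm([
  [0.5,-0.13,1.45,0,0,0.1],
  [0.5,-0.13,1.45,0,0,0.1],
  [0.5,-0.13,1.45,0,0,0.1],
  [0.5,-0.13,1.45,0,0,0.1],
  [0.5,-0.13,1.45,0,0,0.1],
  [0.5,-0.13,1.45,0,0,0.1],
  [0.5,-0.13,1.45,0,0,0.1],
  [0.5,-0.13,1.45,0,0,0.1],
  [0,0,0,0,0,0],
  [0,0,0,0,0,0],
])

```text
time_s: 3.2
eef_pos: [601.5, 87.0, 115.5]
ee_rot: [-0.0, 0.75, 0.661, -0.0]
force: [0.1, 0.2, -0.5]
grip_width: 0.995
```

```bash
python3 - <<'E'
from h import *
import pickle
P=eyes.camera_params("wrist");I=eyes.capture("wrist");print(tool()[0],tool()[1].as_matrix(),ctrl.sense()["time_s"])
pickle.dump(P,open("w2.pkl","wb"));cv2.imwrite("pics/w2.png",I)
cv2.imwrite("pics/w2z.png",cv2.resize(I[100:380,220:420],None,fx=2,fy=2,interpolation=cv2.INTER_CUBIC)[:600])
E
```

```text
[601.764  86.849 116.02 ] [[ 0.126  0.992  0.001]
 [ 0.992 -0.126 -0.   ]
 [ 0.     0.001 -1.   ]] 3.25
```

View pics/w2z.png

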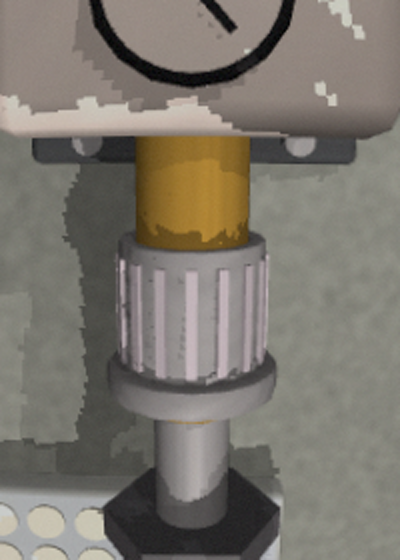

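View pics/w2.png

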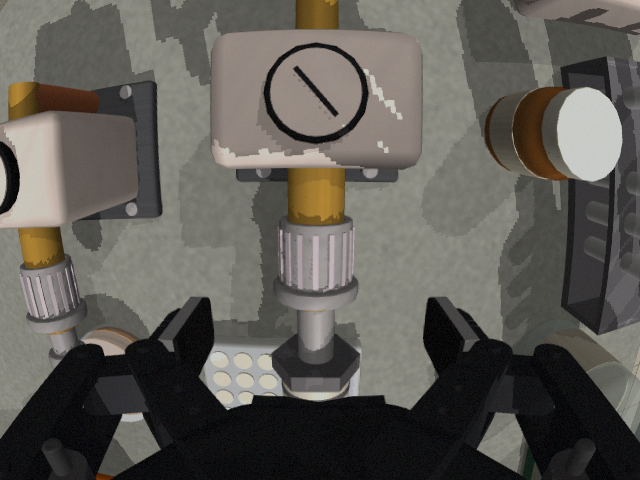

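```bash
python3 - <<'E'
from h import *
import pickle
P=pickle.load(open("w2.pkl","rb"));P1=pickle.load(open("w1.pkl","rb"))
f=lambda a:(a[0]/2+220-.25,a[1]/2+100-.25)
f1=lambda a:(a[0]/3+240-.33,a[1]/3+90-.33)
for n,a,z in [("brass",(192,190),80),("slL",(117,300),80),("slR",(268,300),80),("sl rearL",(118,250),80),("sl rearR",(266,250),80),("rimL",(108,388),80),("rimR",(276,388),80),("nip",(192,450),79),("capL",(104,517),77),("capR",(280,517),77)]:
    print(n,onz(P,f(a),z,True))
# height: two wrist views; rim L/R widest points, rear top corners
for n,a,b in [("rimL",(110,290),(108,388)),("rimR",(275,290),(276,388)),("capL",(102,465),(104,517)),("capR",(286,465),(280,517)),("rear top",(195,147),(192,237))]:
    print(n,tri([ray(P1,f1(a),True),ray(P,f(b),True)]))
print(tool()[0])
E
```

```text
brass [604.75  127.332  80.   ]
slL [582.442 102.102  80.   ]
slR [620.233  97.333  80.   ]
sl rearL [584.657 114.836  80.   ]
sl rearR [621.043 110.233  80.   ]
rimL [576.249  78.575  80.   ]
rimR [620.03   73.074  80.   ]
nip [595.753  57.197  79.   ]
capL [567.423  36.968  77.   ]
capR [617.981  30.663  77.   ]
rimL (array([578.559,  84.17 ,  93.667]), [np.float64(0.1851383531833724), np.float64(0.18513835318326347)])
rimR (array([619.526,  79.543,  94.655]), [np.float64(0.4017171852642933), np.float64(0.40171718526416833)])
capL (array([566.178,  32.633,  70.172]), [np.float64(0.31160848463635527), np.float64(0.31160848463646584)])
capR (array([618.362,  27.398,  72.061]), [np.float64(0.1374408782875404), np.float64(0.13744087828746765)])
rear top (array([603.7  , 117.719,  89.804]), [np.float64(0.11486271811286597), np.float64(0.11486271811304526)])
[601.764  86.849 116.02 ]
```

move_arm([
  [0.13,-0.02,0.6,0,0,0],
  [0.13,-0.02,0.6,0,0,0],
  [0.13,-0.02,0.6,0,0,0],
  [0.13,-0.02,0.6,0,0,0],
  [0.13,-0.02,0.6,0,0,0],
  [0.13,-0.02,0.6,0,0,0],
  [0.13,-0.02,0.6,0,0,0],
  [0.13,-0.02,0.6,0,0,0],
  [0.13,-0.02,0.6,0,0,0],
  [0.13,-0.01,0.2,0,0,0],
])

```text
time_s: 4.25
eef_pos: [600.8, 100.3, 58.5]
ee_rot: [-0.0, 0.75, 0.661, -0.0]
force: [0.2, -0.0, -0.1]
grip_width: 0.993
```

move_arm([
  [0,0,0,0,0,0],
  [0,0,0,0,0,0],
  [0,0,0,0,0,0],
  [0,0,0,0,0,0],
  [0,0,0,0,0,0],
  [0,0,0,0,0,0],
  [0,0,0,0,0,0],
  [0,0,0,0,0,0],
  [0,0,0,0,0,0],
  [0,0,0,0,0,0],
], grip=2.5, newtons=60)

```text
time_s: 5.25
eef_pos: [601.8, 100.1, 59.8]
ee_rot: [0.001, 0.75, 0.661, 0.001]
force: [4.1, -1.0, 5.2]
grip_width: 0.396
```

```bash
python3 - <<'E'
from h import *
import pickle
I=eyes.capture("wrist");print(tool()[0],ctrl.sense()["force"],ctrl.sense()["grip_width"])
cv2.imwrite("pics/w3.png",I)
E
```

```text
[601.763 100.076  59.834] [ 3.945 -2.204  5.89 ] 0.3957369220805998
```

View pics/w3.png

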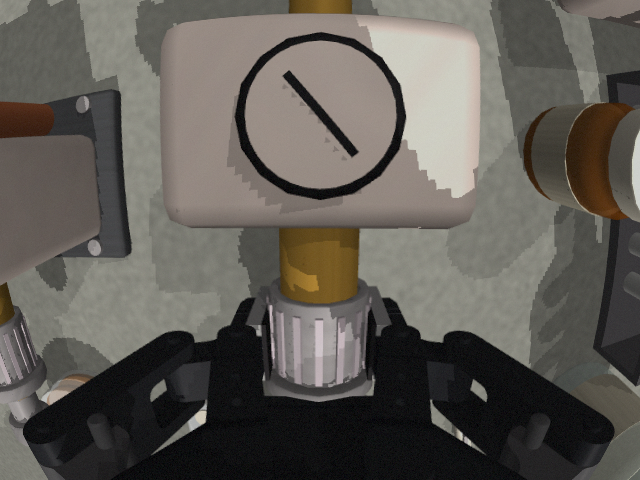

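move_arm([
  [0.2,0,0,0,0,0],
  [0.2,0,0,0,0,0],
  [0.2,0,0,0,0,0],
  [0.2,0,0,0,0,0],
  [0.2,0,0,0,0,0],
  [0.2,0,0,0,0,0],
  [0.15,0,0,0,0,0],
  [0.05,0,0,0,0,0],
  [0,0,0,0,0,0],
  [0,0,0,0,0,0],
])

```text
time_s: 6.3
eef_pos: [603.4, 112.6, 59.8]
ee_rot: [0.001, 0.75, 0.661, -0.0]
force: [3.0, -8.9, 6.5]
grip_width: 0.392
```

```bash
python3 - <<'E'
from h import *
I=eyes.capture("wrist");J=eyes.capture("top");print(tool()[0],ctrl.sense()["force"],ctrl.sense()["grip_width"])
cv2.imwrite("pics/w4.png",I)
cv2.imwrite("pics/t4z.png",cv2.resize(J[170:300,220:420],None,fx=3.5,fy=3.5,interpolation=cv2.INTER_CUBIC))
E
```

```text
[603.441 112.607  59.854] [ 2.839 -8.759  6.345] 0.3945670532942552
```

View pics/w4.png

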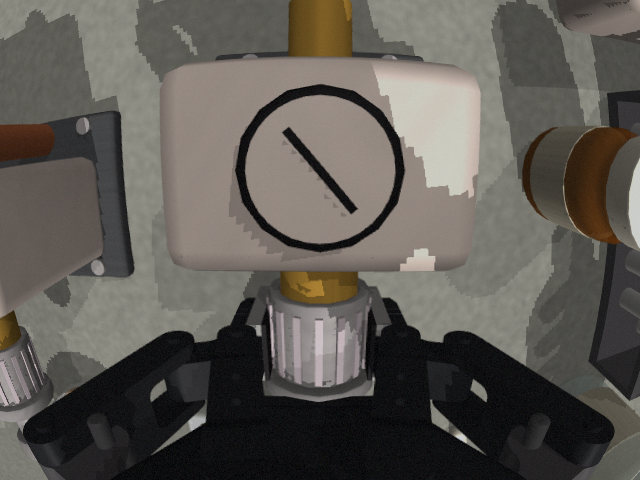

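View pics/t4z.png

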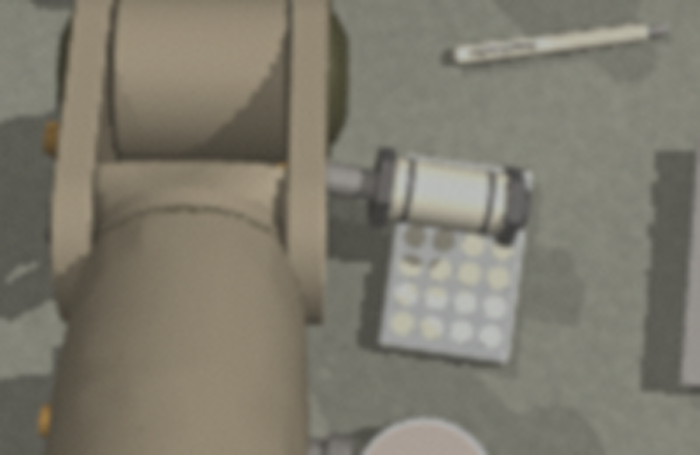

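move_arm([
  [0.05,0,0,0,0,0],
  [0.05,0,0,0,0,0],
  [0.05,0,0,0,0,0],
  [0.05,0,0,0,0,0],
  [0,0,0,0,0,0],
  [0,0,0,0,0,0],
  [0,0,0,0,0,0],
  [0,0,0,0,0,0],
  [0,0,0,0,0,0],
  [0,0,0,0,0,0],
])

```text
time_s: 7.4
eef_pos: [603.5, 113.5, 59.8]
ee_rot: [0.002, 0.75, 0.661, -0.001]
force: [1.4, -15.0, 7.5]
grip_width: 0.394
```

move_arm([
  [0,0,0,0,0,0],
  [0,0,0,0,0,0],
  [0,0,0,0,0,0],
  [0,0,0,0,0,0],
  [0,0,0,0,0,0],
  [0,0,0,0,0,0],
  [0,0,0,0,0,0],
  [0,0,-1.5,0,0,0],
  [0,0,-3,0,0,0],
  [0,0,-3,0,0,0],
], grip=8.5)

```text
time_s: 8.4
eef_pos: [603.1, 116.1, 136.2]
ee_rot: [-0.0, 0.75, 0.661, 0.0]
force: [1.0, -0.5, 0.6]
grip_width: 0.996
```

move_arm([
  [-1.2,0,-1,0,0,0],
  [-1.2,0,-1,0,0,0],
  [-1.2,0,0,0,0,0],
  [-1.2,0,0,0,0,0],
  [-1.2,0,0,0,0,0],
  [-1.2,0,0,0,0,0],
  [-1.2,0,0,0,0,0],
  [0,0,0,0,0,0],
  [0,0,0,0,0,0],
  [0,0,0,0,0,0],
])

```text
time_s: 9.4
eef_pos: [592.6, 33.1, 154.3]
ee_rot: [-0.0, 0.75, 0.661, 0.0]
force: [0.5, 0.7, 0.8]
grip_width: 0.992
```

```bash
python3 - <<'E'
from h import *
import pickle
P=eyes.camera_params("wrist");I=eyes.capture("wrist");print(tool()[0],tool()[1].as_matrix(),ctrl.sense()["time_s"],ctrl.sense()["force"])
pickle.dump(P,open("w5.pkl","wb"));cv2.imwrite("pics/w5.png",I)
cv2.imwrite("pics/w5z.png",cv2.resize(I[50:350,220:420],None,fx=2,fy=2,interpolation=cv2.INTER_CUBIC)[:600])
E
```

```text
[592.635  33.237 154.289] [[ 0.125  0.992  0.   ]
 [ 0.992 -0.125  0.   ]
 [ 0.     0.    -1.   ]] 9.45 [ 0.524 -0.572  0.856]
```

View pics/w5z.png

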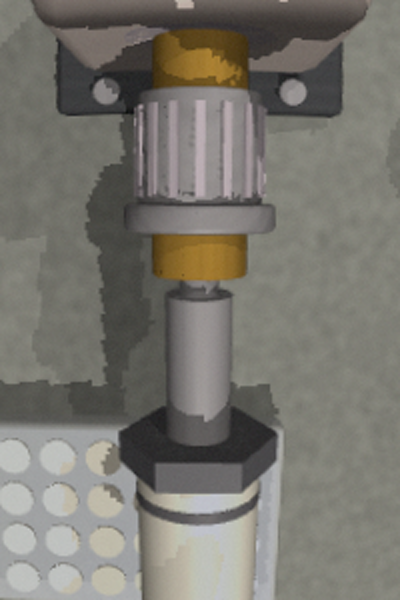

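```bash
python3 - <<'E'
from h import *
import pickle
P=pickle.load(open("w5.pkl","rb"))
f=lambda a:(a[0]/2+220-.25,a[1]/2+50-.25)
for n,a,z in [("slv",(200,150),80),("nip",(198,360),77),("capL",(120,440),74),("capR",(277,437),74),("canL",(139,560),72),("canR",(256.5,560),72)]:
    print(n,onz(P,f(a),z,True))
# full canister target
for a in [123]: print(np.array([601.4,100])+a*np.array([-.119,-.993]))
E
```

```text
slv [602.445 108.963  80.   ]
nip [593.991  46.286  77.   ]
capL [565.838  22.638  74.   ]
capR [615.859  17.356  74.   ]
canL [564.94  -22.269  72.   ]
canR [605.061 -27.336  72.   ]
[586.763 -22.139]
```

View pics/w5.png

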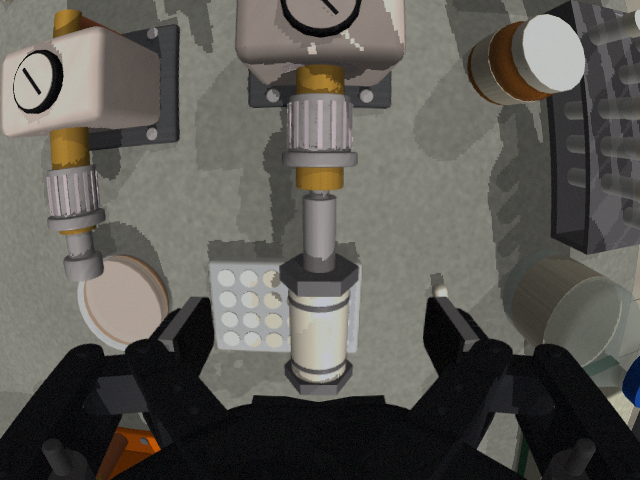

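```bash
python3 - <<'E'
from h import *
print(twist([585.8,-20.2,54],down(-6.9,6),10)*10/9, ctrl.sense()["joints"])
print(down(-6.9,6).as_matrix())
E
```

```text
[-0.657 -0.002  1.082  0.002  0.667 -0.032] [-0.141  0.528  1.387  0.     1.226 -0.016]
[[ 0.119  0.993  0.013]
 [ 0.987 -0.12   0.104]
 [ 0.105 -0.    -0.995]]
```

move_arm([
  [-0.66,0,1.08,0,0.67,-0.03],
  [-0.66,0,1.08,0,0.67,-0.03],
  [-0.66,0,1.08,0,0.67,-0.03],
  [-0.66,0,1.08,0,0.67,-0.03],
  [-0.66,0,1.08,0,0.67,-0.03],
  [-0.66,0,1.08,0,0.67,-0.03],
  [-0.66,0,1.08,0,0.67,-0.03],
  [-0.66,0,1.08,0,0.67,-0.03],
  [-0.66,0,1.08,0,0.67,-0.03],
  [0,0,0,0,0,0],
])

```text
time_s: 10.45
eef_pos: [585.0, -22.3, 52.7]
ee_rot: [-0.036, 0.748, 0.661, 0.039]
force: [-0.2, 0.5, 0.4]
grip_width: 0.996
```

```bash
python3 - <<'E'
from h import *
import pickle
P=eyes.camera_params("wrist");I=eyes.capture("wrist");print(tool()[0],tool()[1].as_matrix(),ctrl.sense()["time_s"],ctrl.sense()["force"])
pickle.dump(P,open("w6.pkl","wb"));cv2.imwrite("pics/w6.png",I)
E
```

```text
[585.497 -21.957  53.711] [[ 0.121  0.993  0.012]
 [ 0.987 -0.122  0.105]
 [ 0.105 -0.001 -0.994]] 10.5 [-0.515 -0.951  0.689]
```

View pics/w6.png

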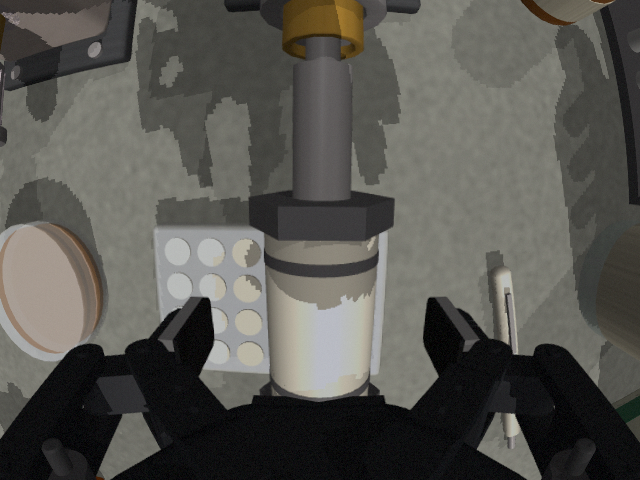

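move_arm([
  [0,0.06,0,0,0,0],
  [0,0.06,0,0,0,0],
  [0,0,0,0,0,0],
  [0,0,0,0,0,0],
  [0,0,0,0,0,0],
  [0,0,0,0,0,0],
  [0,0,0,0,0,0],
  [0,0,0,0,0,0],
  [0,0,0,0,0,0],
  [0,0,0,0,0,0],
], grip=3.0, newtons=40)

```text
time_s: 11.5
eef_pos: [587.1, -21.5, 54.6]
ee_rot: [-0.035, 0.748, 0.662, 0.04]
force: [-0.3, 2.6, 1.3]
grip_width: 0.453
```

```bash
python3 - <<'E'
from h import *
I=eyes.capture("wrist");print(tool()[0],tool()[1].as_matrix(),ctrl.sense()["time_s"],ctrl.sense()["force"],ctrl.sense()["wrist_torque"])
cv2.imwrite("pics/w7.png",I)
E
```

```text
[587.081 -21.487  54.532] [[ 0.12   0.993  0.013]
 [ 0.987 -0.121  0.105]
 [ 0.105  0.    -0.994]] 11.55 [0.457 4.352 1.967] [ 0.71  -0.16  -0.065]
```

View pics/w7.png

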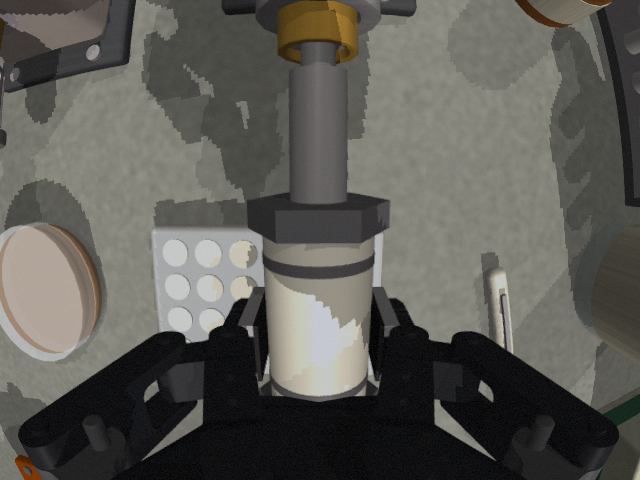

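```bash
python3 - <<'E'
from h import *
p,Rm=tool(); M=np.array([598.1,72.2,80]); 
for w in (-6,-4):
    D=R.from_rotvec(Rm.as_matrix()[:,1]*np.radians(w))
    print(twist(M+D.apply(p-M),D*Rm,6))
E
```

```text
[-0.027 -0.    -0.168  0.    -1.     0.   ]
[-0.018  0.    -0.112  0.    -0.667  0.   ]
```

move_arm([
  [-0.1,0,-0.16,0,-0.9,0],
  [-0.1,0,-0.16,0,-0.9,0],
  [-0.1,0,-0.16,0,-0.9,0],
  [-0.1,0,-0.16,0,-0.9,0],
  [-0.1,0,-0.16,0,-0.9,0],
  [-0.1,0,-0.16,0,-0.9,0],
  [-0.3,0,0,0,0,0],
  [-0.3,0,0,0,0,0],
  [-0.3,0,0,0,0,0],
  [-0.3,0,0,0,0,0],
])

```text
time_s: 12.55
eef_pos: [584.6, -40.6, 63.4]
ee_rot: [-0.004, 0.749, 0.663, 0.004]
force: [0.7, 2.9, 0.9]
grip_width: 0.454
```

```bash
python3 - <<'E'
from h import *
I=eyes.capture("wrist");print(tool()[0],tool()[1].as_matrix(),ctrl.sense()["time_s"],ctrl.sense()["force"],ctrl.sense()["wrist_torque"])
cv2.imwrite("pics/w8.png",I)
E
```

```text
[584.594 -41.365  63.415] [[ 0.121  0.993  0.001]
 [ 0.993 -0.121  0.01 ]
 [ 0.01  -0.    -1.   ]] 12.6 [-0.926 -2.804 -0.17 ] [-0.141  0.057 -0.016]
```

View pics/w8.png

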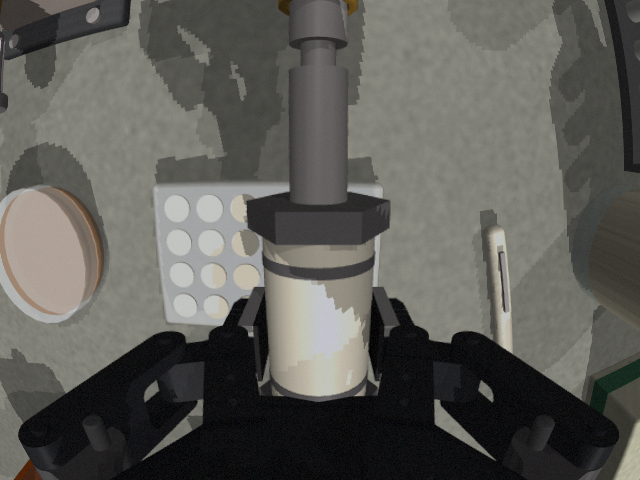

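move_arm([
  [-0.5,0,0,0,0,0],
  [-0.5,0,0,0,0,0],
  [-0.5,0,0,0,0,0],
  [-0.5,0,0,0,0,0],
  [-0.5,0,0,0,0,0],
  [-0.5,0,0,0,0,0],
  [-0.5,0,0,0,0,0],
  [-0.5,0,0,0,0,0],
  [-0.5,0,0,0,0,0],
  [-0.5,0,0,0,0,0],
])

```text
time_s: 13.6
eef_pos: [578.7, -90.3, 63.0]
ee_rot: [-0.004, 0.749, 0.663, 0.004]
force: [0.9, -0.1, -1.8]
grip_width: 0.454
```

```bash
python3 - <<'E'
from h import *
I=eyes.capture("wrist");print(tool()[0],ctrl.sense()["time_s"],ctrl.sense()["force"],ctrl.sense()["wrist_torque"])
cv2.imwrite("pics/w9.png",I)
J=eyes.capture("top")
cv2.imwrite("pics/t9.png",J)
cv2.imwrite("pics/s9.png",eyes.capture("side"))
cv2.imwrite("pics/t9z.png",cv2.resize(J[170:330,220:550],None,fx=2.4,fy=2.4,interpolation=cv2.INTER_CUBIC))
E
```

```text
[578.647 -90.945  62.982] 13.65 [ 0.441 -0.858 -1.585] [-0.097  0.024 -0.036]
```

View pics/w9.png

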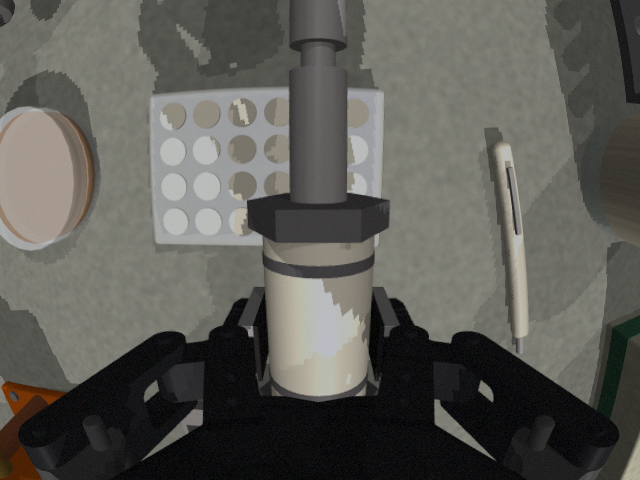

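View pics/t9z.png

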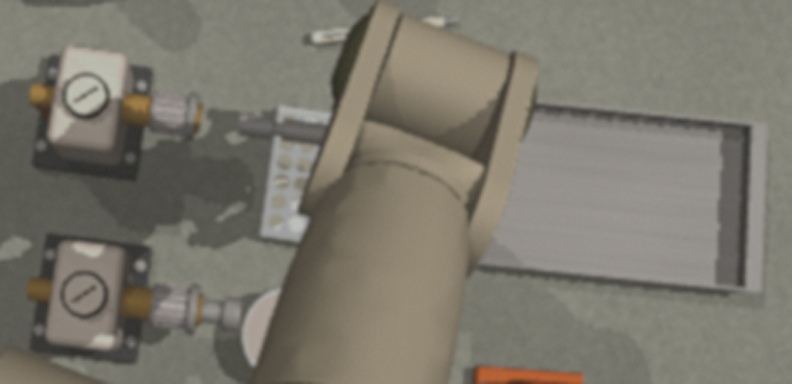

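View pics/s9.png

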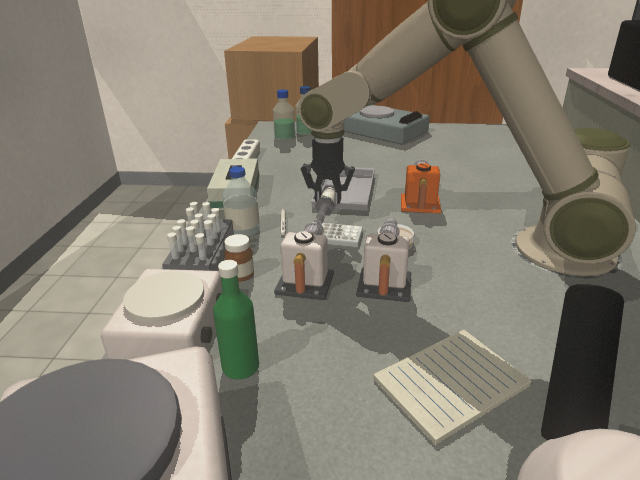

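```bash
python3 - <<'E'
import cv2
a=cv2.imread("pics/top0.png")[195:310,400:555]
cv2.imwrite("pics/tray.png",cv2.resize(a,None,fx=5,fy=5,interpolation=cv2.INTER_CUBIC))
E
```

```text
(no output)
```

View pics/tray.png

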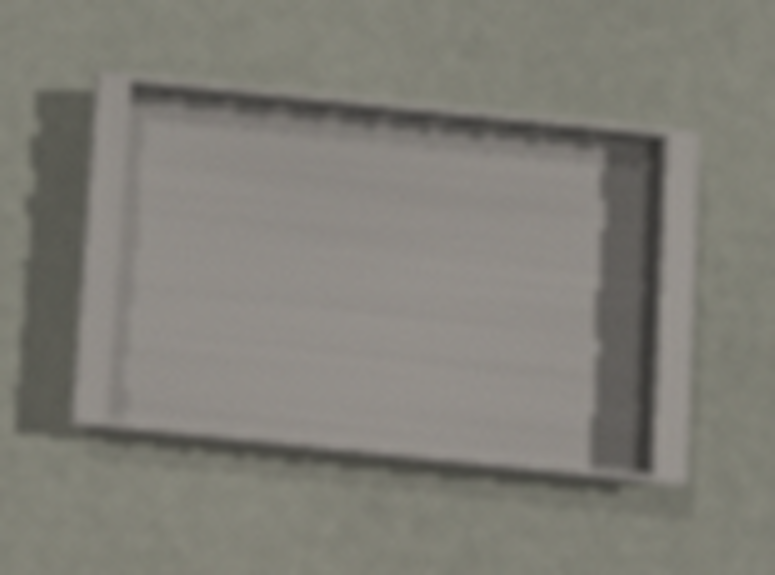

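```bash
python3 - <<'E'
from h import *
P=eyes.camera_params("top")
c=np.array([onz(P,(a[0]/5+400-.4,a[1]/5+195-.4),24) for a in [(98,75),(700,130),(688,483),(75,425)]])
print(c,c.mean(0)); print([np.linalg.norm(c[i]-c[(i+1)%4]) for i in range(4)])
print([np.degrees(np.arctan2(*(c[i]-c[j])[[0,1]])) for i,j in((0,1),(3,2))])
# two-view height check, lip corners in side view to come
s=cv2.imread("pics/side0.png")[155:225,300:390];cv2.imwrite("pics/trays.png",cv2.resize(s,None,fx=8,fy=8,interpolation=cv2.INTER_CUBIC))
E
```

```text
[[ 633.251 -189.1     24.   ]
 [ 610.507 -462.041   24.   ]
 [ 451.117 -448.007   24.   ]
 [ 474.648 -175.518   24.   ]] [ 542.381 -318.666   24.   ]
[np.float64(273.88646355496564), np.float64(160.00665792135834), np.float64(273.5031592437372), np.float64(159.1837841066233)]
[np.float64(4.763315260809821), np.float64(4.9354181532508425)]
```

View pics/trays.png

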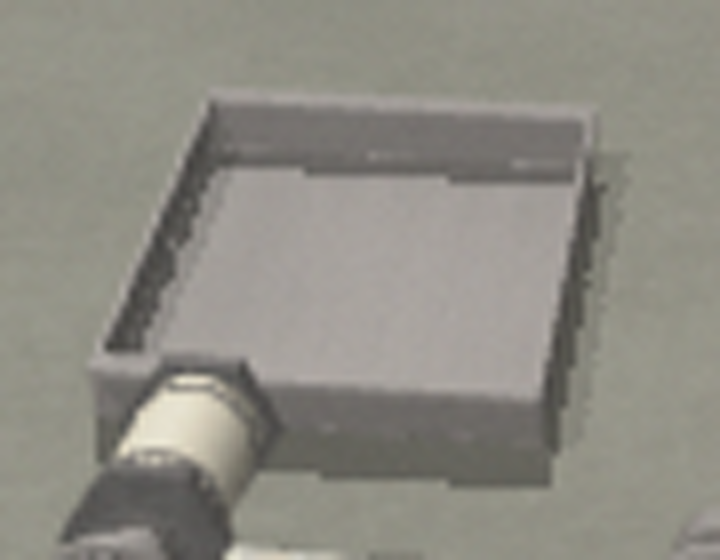

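```bash
python3 - <<'E'
from h import *
P=eyes.camera_params("top");S=eyes.camera_params("side")
for a,b in [((98,75),(92,365)),((75,425),(545,400)),((688,483),(597,110))]:
    print(tri([ray(P,(a[0]/5+400-.4,a[1]/5+195-.4)),ray(S,(b[0]/8+300-.44,b[1]/8+155-.44))]))
print(tool()[0],twist([539.1,-357.6,48],down(-4.85),9))
E
```

```text
(array([ 632.162, -189.185,   23.415]), [np.float64(1.1827739215828033), np.float64(1.1827739215828563)])
(array([ 473.469, -176.218,   19.879]), [np.float64(1.450171401959694), np.float64(1.4501714019597547)])
(array([ 449.86 , -450.171,   18.63 ]), [np.float64(1.505303452804173), np.float64(1.505303452804155)])
[578.671 -90.131  62.959] [-3.002 -0.131  0.15   0.003 -0.07  -0.237]
```

move_arm([
  [-2,-0.1,0,0,-0.06,-0.2],
  [-3,-0.13,0,0,-0.06,-0.2],
  [-3,-0.13,0,0,-0.06,-0.2],
  [-3,-0.13,0,0,-0.06,-0.2],
  [-3,-0.13,0,0,-0.06,-0.2],
  [-3,-0.13,0,0,-0.06,-0.2],
  [-3,-0.13,0.2,0,-0.06,-0.2],
  [-3,-0.13,0.4,0,-0.06,-0.2],
  [-2.5,-0.13,0.4,0,-0.06,-0.25],
  [-1.4,-0.05,0.4,0,-0.06,-0.25],
])

```text
time_s: 14.75
eef_pos: [538.0, -357.6, 47.0]
ee_rot: [0.0, 0.737, 0.676, 0.0]
force: [-0.3, 0.5, -2.0]
grip_width: 0.457
```

```bash
python3 - <<'E'
from h import *
I=eyes.capture("wrist");print(tool()[0],tool()[1].as_matrix(),ctrl.sense()["time_s"],ctrl.sense()["force"],ctrl.sense()["wrist_torque"])
cv2.imwrite("pics/w10.png",I)
J=eyes.capture("side")
cv2.imwrite("pics/s10.png",cv2.resize(J[80:260,220:460],None,fx=3.3,fy=3.3,interpolation=cv2.INTER_CUBIC))
E
```

```text
[ 537.504 -358.641   46.229] [[ 0.086  0.996  0.   ]
 [ 0.996 -0.086  0.   ]
 [ 0.     0.    -1.   ]] 14.8 [-1.249 -1.48  -3.321] [-0.109  0.03   0.025]
```

View pics/w10.png

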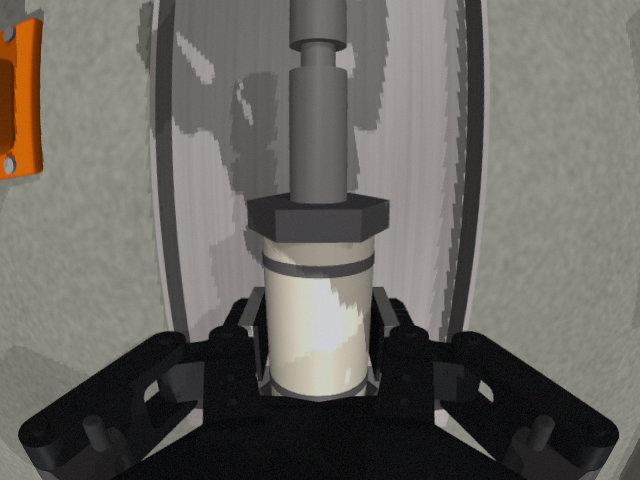

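View pics/s10.png

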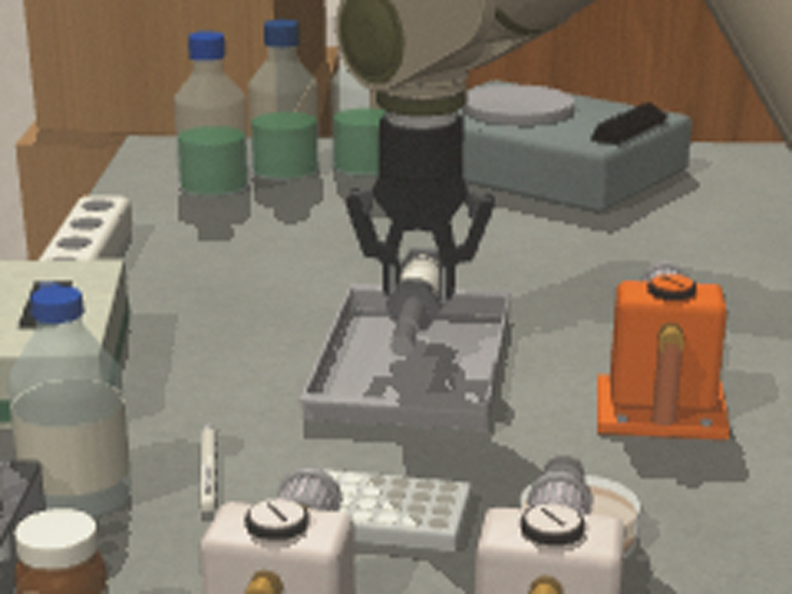

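move_arm([
  [0,0,0.5,0,0,0],
  [0,0,0.5,0,0,0],
  [0,0,0.5,0,0,0],
  [0,0,0.5,0,0,0],
  [0,0,0.4,0,0,0],
  [0,0,0.3,0,0,0],
  [0,0,0.2,0,0,0],
  [0,0,0.1,0,0,0],
  [0,0,0.1,0,0,0],
  [0,0,0,0,0,0],
])

```text
time_s: 15.85
eef_pos: [538.4, -356.0, 16.2]
ee_rot: [0.0, 0.736, 0.676, 0.0]
force: [-0.3, -0.0, -2.0]
grip_width: 0.455
```

```bash
python3 - <<'E'
from h import *
print(tool()[0],ctrl.sense()["force"],ctrl.sense()["wrist_torque"])
E
```

```text
[ 538.376 -356.021   16.229] [-0.269 -0.038 -1.997] [-0.037  0.016  0.004]
```

move_arm([
  [0,0,0.1,0,0,0],
  [0,0,0.1,0,0,0],
  [0,0,0.1,0,0,0],
  [0,0,0.1,0,0,0],
  [0,0,0.1,0,0,0],
  [0,0,0.1,0,0,0],
  [0,0,0,0,0,0],
  [0,0,0,0,0,0],
  [0,0,0,0,0,0],
  [0,0,0,0,0,0],
])

```text
time_s: 16.85
eef_pos: [538.4, -356.3, 10.7]
ee_rot: [0.0, 0.736, 0.677, 0.0]
force: [-3.2, -0.6, 5.8]
grip_width: 0.457
```

```bash
python3 - <<'E'
from h import *
I=eyes.capture("wrist");print(tool()[0],ctrl.sense()["force"],ctrl.sense()["wrist_torque"])
cv2.imwrite("pics/w11.png",I)
J=eyes.capture("side")
cv2.imwrite("pics/s11.png",cv2.resize(J[130:220,280:400],None,fx=6,fy=6,interpolation=cv2.INTER_CUBIC))
E
```

```text
[ 538.417 -356.322   10.746] [-3.153 -0.302  5.337] [-0.034  0.486  0.084]
```

View pics/w11.png

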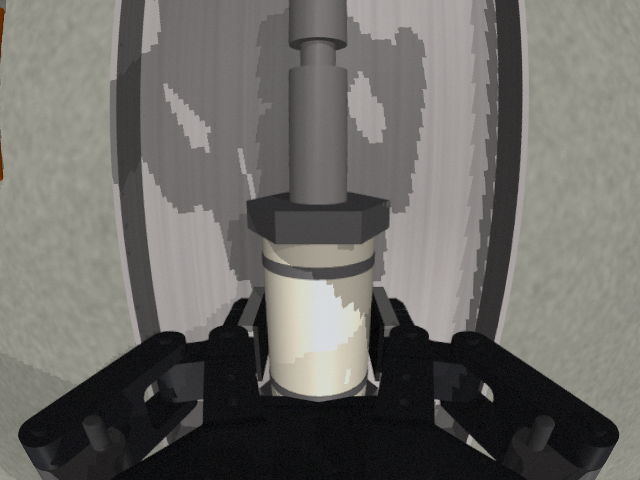

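View pics/s11.png

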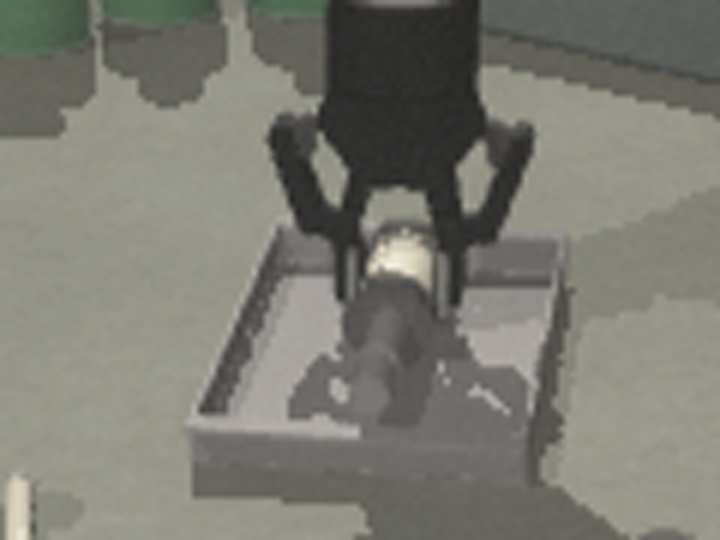

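move_arm([
  [0,0,0,0,0,0],
  [0,0,0,0,0,0],
  [0,0,0,0,0,0],
  [0,0,0.05,0,0,0],
  [0,0,0,0,0,0],
  [0,0,0,0,0,0],
  [0,0,0,0,0,0],
  [0,0,0,0,0,0],
  [0,0,0,0,0,0],
  [0,0,0,0,0,0],
], newtons=20)

```text
time_s: 17.95
eef_pos: [538.4, -356.3, 10.7]
ee_rot: [0.0, 0.736, 0.677, 0.0]
force: [-5.5, 0.9, 8.9]
grip_width: 0.455
```

```bash
python3 - <<'E'
from h import *
print(tool()[0],ctrl.sense()["force"],ctrl.sense()["wrist_torque"])
E
```

```text
[ 538.444 -356.33    10.73 ] [-5.459  0.937  8.919] [0.214 0.782 0.027]
```

move_arm([
  [0,0,-0.05,0,0,0],
  [0,0,0,0,0,0],
  [0,0,0,0,0,0],
  [0,0,0,0,0,0],
  [0,0,0,0,0,0],
  [0,0,0,0,0,0],
  [0,0,0,0,0,0],
  [0,0,0,0,0,0],
  [0,0,0,0,0,0],
  [0,0,0,0,0,0],
], grip=6.0)

```text
time_s: 18.95
eef_pos: [538.4, -356.0, 10.2]
ee_rot: [-0.0, 0.736, 0.676, 0.0]
force: [-0.7, 0.4, 0.6]
grip_width: 0.705
```

```bash
python3 - <<'E'
from h import *
print(tool()[0],ctrl.sense()["force"],ctrl.sense()["grip_width"])
cv2.imwrite("pics/w12.png",eyes.capture("wrist"))
E
```

```text
[ 538.366 -356.004   10.241] [-0.654  0.361  0.628] 0.7054873957806262
```

View pics/w12.png

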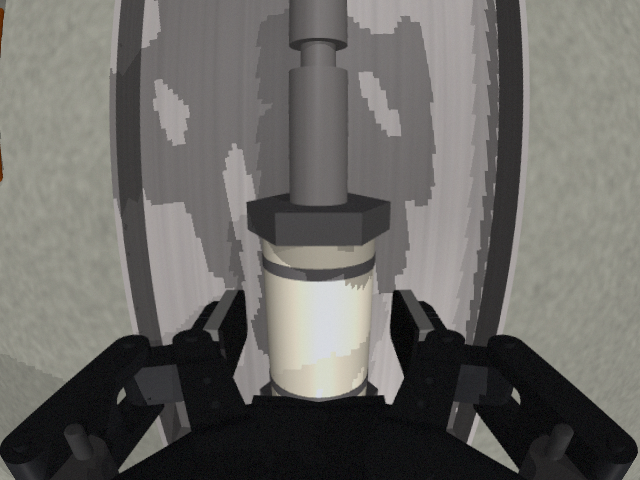

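Released and resting. Now rise straight up.

move_arm([
  [0,0,-0.5,0,0,0],
  [0,0,-1,0,0,0],
  [0,0,-2,0,0,0],
  [0,0,-2.5,0,0,0],
  [0,0,-2.5,0,0,0],
  [0,0,-2.5,0,0,0],
  [0,0,-2.5,0,0,0],
  [0,0,-2.5,0,0,0],
  [0,0,-2,0,0,0],
  [0,0,-1,0,0,0],
])

```text
time_s: 20.0
eef_pos: [538.7, -356.4, 203.2]
ee_rot: [0.002, 0.736, 0.677, 0.0]
force: [0.3, 0.3, 0.1]
grip_width: 0.702
```

```bash
python3 - <<'E'
from h import *
cv2.imwrite("pics/w13.png",eyes.capture("wrist"))
J=eyes.capture("top");cv2.imwrite("pics/t13.png",J)
S=eyes.capture("side");cv2.imwrite("pics/s13.png",cv2.resize(S[130:310,240:480],None,fx=3.3,fy=3.3,interpolation=cv2.INTER_CUBIC))
print(tool()[0],ctrl.sense()["force"])
E
```

```text
[ 538.252 -356.044  200.322] [ 0.368  0.572 -0.653]
```

View pics/w13.png

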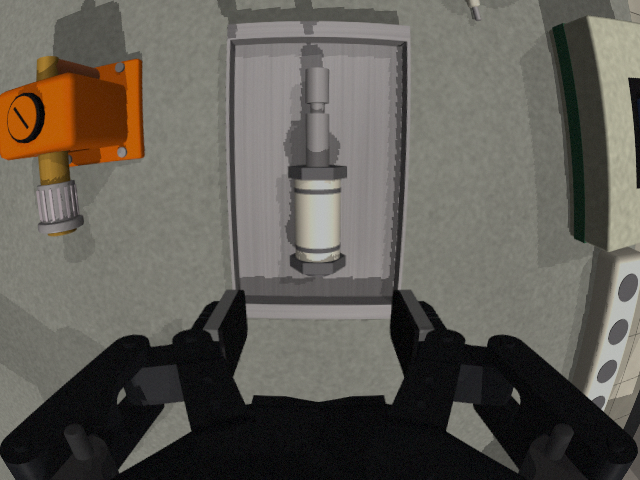

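View pics/s13.png

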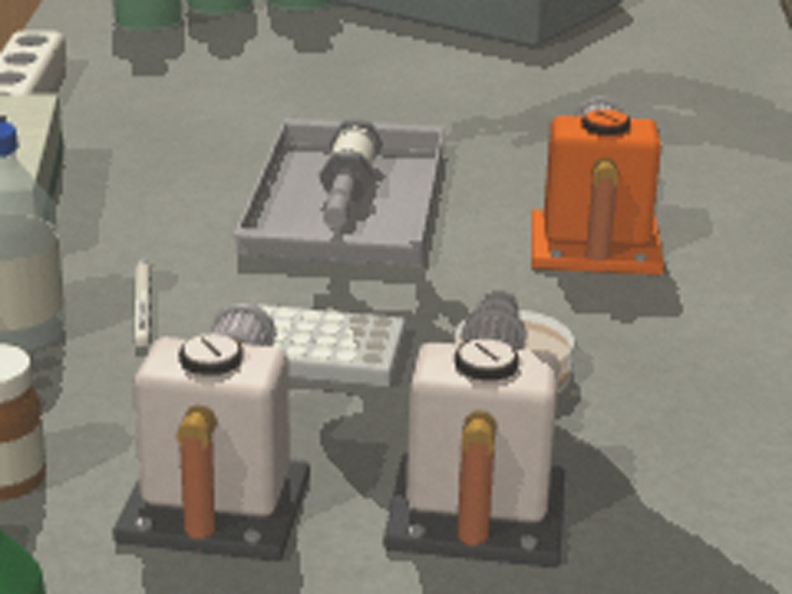

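View pics/t13.png

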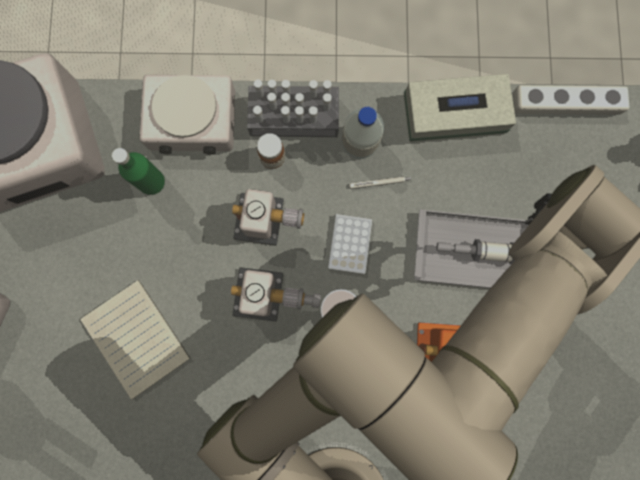

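```bash
python3 - <<'E'
import cv2,numpy as np
a=cv2.imread("pics/top0.png");b=cv2.imread("pics/t13.png")
z=[cv2.resize(i[190:245,225:325],None,fx=5,fy=5,interpolation=cv2.INTER_CUBIC) for i in(a,b)]
cv2.imwrite("pics/cmp.png",np.vstack(z))
E
```

```text
(no output)
```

View pics/cmp.png

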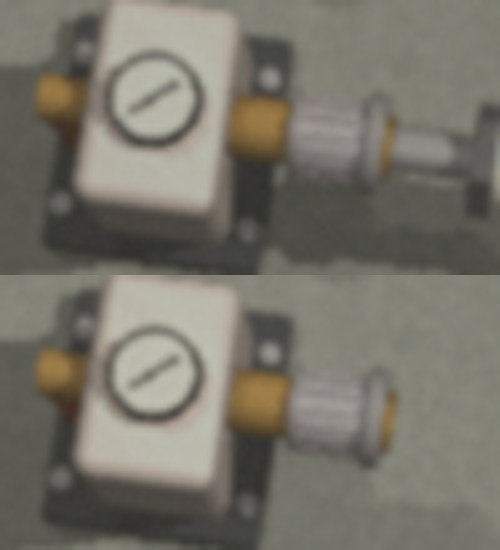

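The sleeve's rim sits at column 378 in both pictures, so it is fully forward. Handing in.

```bash
python3 -c "
from rig import order
print(order.finish_job())"
```

```text
the job is handed in; nothing more can be done
None
```

The filter is off its outlet and lying flat on the tray floor, released, and the job was handed in at about 20 s of the 48 s allowed.

- **Unlocking:** I gripped the sleeve and pulled it back about 13.5 mm, until it met its stop at 15 N. The filter popped out about 15 mm.
- **Drawing out:** I let go of the sleeve, took the canister, levelled it and drew it straight out with forces of about 4 N or less. I then lowered it into the tray until it touched, and opened the fingers.
- **Last checks:** In the top view the sleeve's rim is at the same pixel as at the start, so it is fully forward. The second outlet and the other things look unmoved by eye, though the arm hid part of the petri dishes in that view. The gripper is clear at z = 200 mm.
- **Disagreements:** Touchdown came at a tool height of 10.7 mm where I expected about 8, with a small sideways force. One cap edge probably touched first; the arm pressed with about 9 N before I opened the fingers, and it lay still afterwards. My two-view heights were rough: 83–95 mm on the sleeve (given as 80) and 19–23 mm on the tray rim (given as 24). I relied on measured widths and the touch force instead.

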